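# Set the polarizer ring of a light stage and switch on its lamp

### The job

Get the polarizer light stage ready for viewing. With closed fingers, gently push the upright post of the ring's lever around until the lever's pointer lines up with the steel set mark clipped to the rim of the scale, and only then press the button of the lamp control box fully down and let it come up again. Only push, never grip or lift anything, and leave the sample dish on the glass, the set mark and the other things on the bench where they are.

Things in the scene. Friction and masses are not known exactly. Their poses are not given: they have to be found in the camera images.
- ring_axis (a point): centre of the polarizer light stage, a fixed white drum 260 mm across and 50 mm tall with a scale (lines every 10 degrees) on its top. This point is on the drum's vertical axis, level with its top (z = 50 mm), and is the axis about which the ring and its lever turn. The dark ring around the glass is 154 mm across, its top at z = 66 mm.
- ring (a joint): angle of the ring and its lever, rad, grows counter-clockwise seen from above, stops at -1.5 and 1.5. It turns against friction (about 2 N at the post) and stays where it is left. It always starts clockwise of the set mark by 0.5 rad or more.
- lever_post (a point): upright steel post at the end of the ring's lever, 14 mm in diameter, 95 mm from the ring's axis, from z = 60 to z = 105 mm; this point is on its axis at z = 85 mm. The lever bar under it (12 mm wide) tops out at z = 64 mm. The x axis of the point lies along the lever and points from the post to the ring's axis.
- pointer_tip (a point): outer tip of the lever's thin pointer, 112 mm from the ring's axis, z = 58 mm. x axis along the lever towards the ring's axis.
- mark_tip (a point): the set mark: a steel clip 20 mm wide on the drum's rim with a small point towards the axis, top at z = 61 mm. This point is the tip, 112 mm from the ring's axis at z = 58 mm; its x axis points to the ring's axis. The ring is set when the pointer tip is at this tip (same angle about the axis). The clip sits stiffly and must stay where it is.
- lamp (a joint): travel of the lamp button, m, 0 = up, 0.006 = fully down; sprung, about 5 N to push fully down, comes up by itself.
- lamp_top (a point): centre of the top of the steel lamp button, 32 mm across, on a fixed grey control box 90 x 90 x 45 mm; pressed straight down.
- dish: clear round sample dish, 68 mm across, 13 mm tall, loose, standing on the stage's glass (z = 68 mm) inside the ring; origin under its centre. Leave alone.
- tipbox: pipette-tip box, 88 x 88 x 63 mm, loose; leave alone; origin under its centre
- reagent: brown reagent bottle, 64 mm across, 140 mm tall, loose; leave alone; origin under its centre
- beaker: glass beaker, 72 mm across, 90 mm tall, loose; leave alone; origin under its centre
- jar: small white jar, 44 mm across, 50 mm tall, loose; leave alone; origin under its centre
- wellplate: white well plate, 85 x 127 x 14 mm, loose; leave alone; origin under its centre
- vial: small glass vial with black cap, 32 mm across, 45 mm tall, loose; leave alone; origin under its centre
Mind the look-alikes: they are no part of the job. What is shaped like the part that bears lamp but pink or yellow is not meant.

How it is judged:
By the outcome, as a careful person would: the job done as asked, in the order asked, and still so for the second after the job is handed in, with the robot touching nothing.
It also fails if it takes over 48 s, if anything falls off the work surface, if the arm or the gripper's body presses on something with over 40 N, if the wrist force passes 120 N, or if a joint passes its speed limit or range.

### The arm

A 6-joint arm with a two-finger parallel gripper is mounted at the origin on the work surface. World frame = base frame: x ahead of the robot, y to its left, z up, the work surface at z = 0. Lengths are in m, angles in rad, forces in N, time in s.
With the tool pointing down it reaches from about 0.3 to 0.775 m from the base axis. Payload 14.6 kg.
Tool frame: the origin (TCP) lies between the finger pads; the fingertips stand ahead of it and the grasp point (between the pads) lies 5 mm behind it (r.finger_overhang is the x of the fingertips in the tool frame, in m); x points along the fingers, y is the direction in which the jaws open and shut, and the axes are right-handed (so a half turn about x gives the same grasp; the last joint's range is limited). The gripper opens to 85 mm and grips with 20 to 120 N. Pads are 22 mm wide; open, the fingers measure 114 mm over their backs; the gripper's body (76 mm by 85 mm) begins 54 mm behind the grasp point. The pads swing forward as they close: fully open they stand 13 mm farther back than shut.
Start: joints at [-1.369, 0.3, 1.521, -0, 1.321, -0.067], TCP at [0.146, -0.53, 0.245] pointing down, gripper open.
Joint ranges: [-3.03, 3.03], [-0.79, 2.21], [0.23, 2.52], [-1.04, 4.18], [0, 3.07], [-2.55, 2.55]. Speed limits (rad/s): [2.22, 2.22, 2.57, 3.14, 3.14, 3.14].

### API

Orientations are given as a unit quaternion [w, x, y, z].
In Python, from workcell import monitor, imaging, r gives the robot as it stands.
- The arm moves only by the shell command python3 -m pendant 'ROWS' [OPENING] [FORCE]. ROWS is JSON, a list of rows, each a list of 2 entries, a list of its own where there are three numbers: the shift along the tool's x, y, z in mm, then the turn about the tool's x in rad. In form: [[[tx, ty, tz], turn], ...]. A call has 1 to 10 rows; each row is the pose to reach, as a shift and turn from the pose commanded when the call began, along the tool's axes at that moment; what a row does not reach only later rows make up. A row lasts 1/12 s, in which the tool goes at most 41.7 mm and 7.16 degrees, less where a joint would pass 70% of its speed; a pose out of reach is approached as far as the arm can. A call with a gripper value outside its range is refused whole. OPENING is the gripper command: -1 is shut, 1 is fully open, values between are in proportion, set as the call begins (- or left out, the last holds). The fingers move at their own pace and stop on an object; FORCE is the grip in N (left out, the last holds). Time passes only in rows, so rows that repeat a pose let the fingers close. It gives the time, the measured TCP pose, the force and the opening at its end, in the units of the state.
- monitor.get_state(): the state, without advancing time (a new reading comes with each control period).
- imaging.get_image(name): name is "side" or "top"; returns the picture (420x560x3 uint8, blue, green, red); there is no depth.
- imaging.camera_params(name): a dict with "camera_matrix" (3x3 intrinsics, pixels), "T" (4x4, takes a point from camera to world coordinates). Camera axes: x right, y up, looking along -z (the intrinsics and any distortion apply to the point x, -y, -z); pixel columns grow to the right and rows downward; lengths in m; the calibration is good to about 2 mm. A picture is of the moment at which its call begins. camera_params takes no time and is no camera call.
- r.close_job(): hands the job in, once; it reports no verdict.
The state is a dict: "t": time; "joint_positions": joint angles; "qd": joint speeds; "tau": joint torques, N m; "position": TCP position; "tcp_rot": TCP orientation; "wrist_force": force on the tool from outside, world axes, zero at the start; "torque": the same for the moment, N m; "gripper_width": finger opening in m.
Only numpy, scipy, OpenCV 4.12 (cv2) and the standard library are available. Lean on these libraries where they do the work, as an engineer would, in place of code of your own. Each camera call takes 0.05 s, during which the arm holds its last target.

## Working session

There is one attempt and no reset: what is moved stays moved. The work goes in short steps, Python scripts to look and compute and a shell command to move; the robot and the scene stay as the last step left them, time stands still between calls to the robot, and variables do not carry over. Pictures are saved under pics/ and viewed, and the job is handed in when it is done.

```bash
ls; mkdir -p pics; python3 - <<'E'
from workcell import monitor, imaging, r
import cv2
for n in("top","side"):
    cv2.imwrite(f"pics/{n}0.png",imaging.get_image(n)); p=imaging.camera_params(n); print(n,p)
print(monitor.get_state(), r.finger_overhang)
E
```

```text
pics
top {'camera_matrix': array([[466.38373769,   0.        , 282.12904674],
       [  0.        , 466.38373769, 211.12159519],
       [  0.        ,   0.        ,   1.        ]]), 'T': array([[-0.02799031,  0.98951541, -0.14168905,  0.32143562],
       [-0.99958029, -0.02664775,  0.01136432,  0.08965012],
       [ 0.00746947,  0.14194767,  0.98984598,  1.29541092],
       [ 0.        ,  0.        ,  0.        ,  1.        ]])}
side {'camera_matrix': array([[381.73255694,   0.        , 287.67990874],
       [  0.        , 381.73255694, 217.77620121],
       [  0.        ,   0.        ,   1.        ]]), 'T': array([[ 0.99656112,  0.01751073, -0.0809896 ,  0.38959207],
       [-0.07924973,  0.48682765, -0.86989558, -0.80676957],
       [ 0.02419546,  0.87332252,  0.48654123,  0.58083479],
       [ 0.        ,  0.        ,  0.        ,  1.        ]])}
{'t': 0.1, 'joint_positions': array([-1.36859943e+00,  3.00407163e-01,  1.52153598e+00,  2.99663783e-05,
        1.32066652e+00, -6.65971717e-02]), 'qd': array([ 0.00073658, -0.00273728, -0.00168602,  0.00066848, -0.00031143,
        0.00049193]), 'tau': array([ 2.52169186e-03, -5.44377208e+01, -3.62371838e+01, -2.56438761e-05,
        3.05392001e-03,  2.95369659e-05]), 'position': array([ 0.1460292 , -0.53005936,  0.24477545]), 'tcp_rot': array([-0.09438517, -0.70071645, -0.09510405,  0.70074469]), 'wrist_force': array([0.02344482, 0.89842611, 0.47412218]), 'torque': array([ 0.0267939 , -0.0055199 , -0.04739136]), 'gripper_width': 0.08561980695045454} 0.014
```

View pics/top0.png

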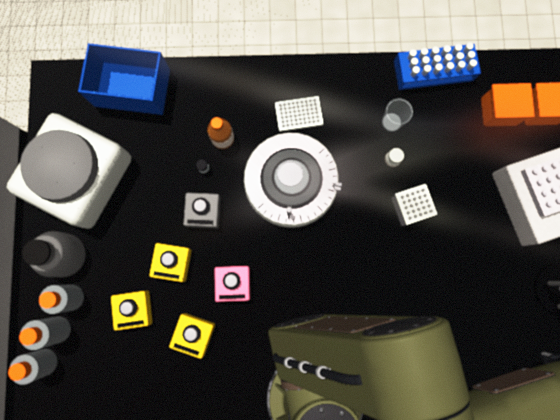

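View pics/side0.png

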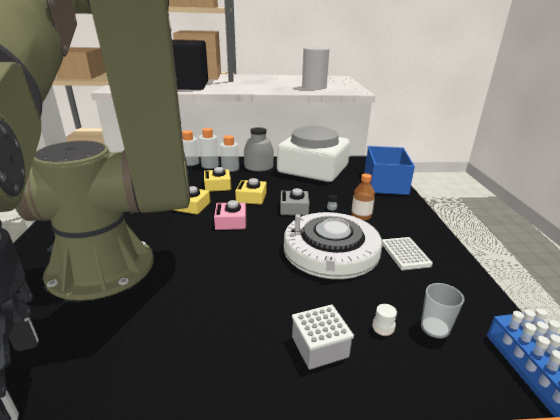

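The top view shows the stage at (291,178), the lever post near (289,213), the set mark near (337,187) and the grey lamp box at (201,208). The pink box at (232,282) and the yellow ones at (169,262), (130,309) and (191,335) are look-alikes. Only the grey box fits the description. I'll confirm with enlarged crops.

```bash
cat > h.py <<'E'
from workcell import monitor, imaging, r
import cv2, numpy as np
def ray(n,u,v):
    p=imaging.camera_params(n);K=p["camera_matrix"];T=p["T"]
    d=np.linalg.inv(K)@[u,v,1.]; d=T[:3,:3]@np.array([d[0],-d[1],-d[2]]); return T[:3,3],d
def at(n,u,v,z):
    o,d=ray(n,u,v); return o+d*(z-o[2])/d[2]
def proj(n,P):
    p=imaging.camera_params(n);K=p["camera_matrix"];T=p["T"]
    c=T[:3,:3].T@(np.asarray(P,float)-T[:3,3]); q=K@[c[0],-c[1],-c[2]]; return q[:2]/q[2]
def crop(img,x,y,w,h,s,fn):
    cv2.imwrite(fn,cv2.resize(img[y:y+h,x:x+w],None,fx=s,fy=s,interpolation=cv2.INTER_CUBIC))
E
python3 - <<'E'
from h import *
a=cv2.imread("pics/top0.png");crop(a,235,125,112,110,5,"pics/c1.png");crop(a,180,150,60,90,6,"pics/c3.png")
b=cv2.imread("pics/side0.png");crop(b,265,180,130,100,6,"pics/c2.png")
E
```

```text
(no output)
```

View pics/c1.png

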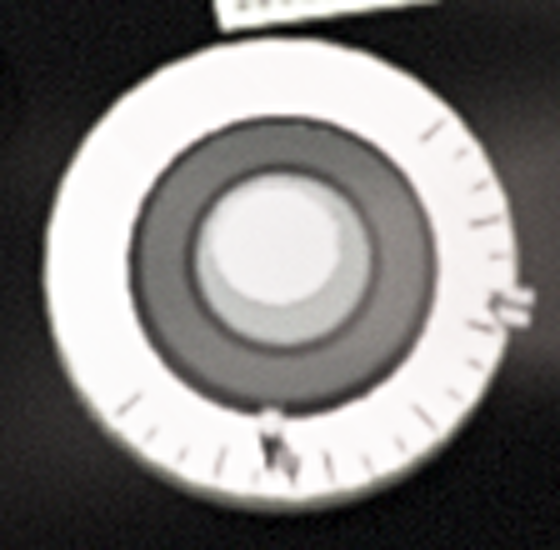

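View pics/c2.png

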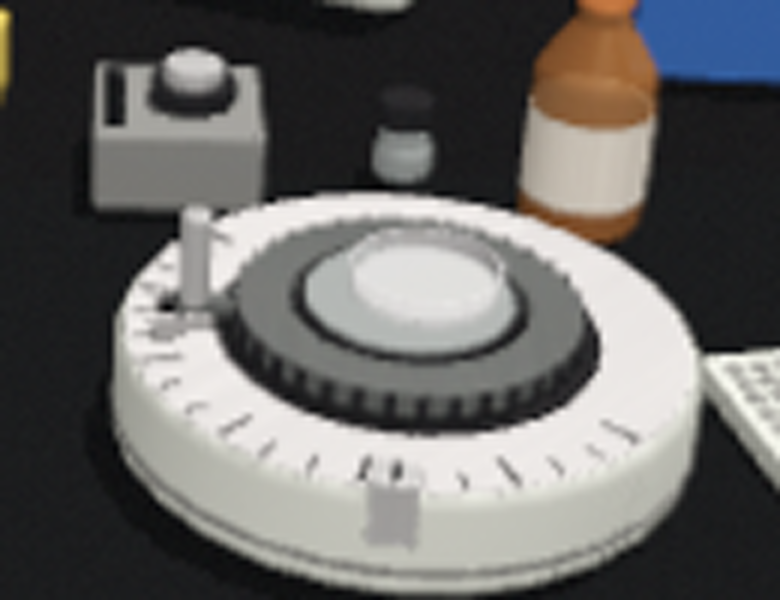

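View pics/c3.png

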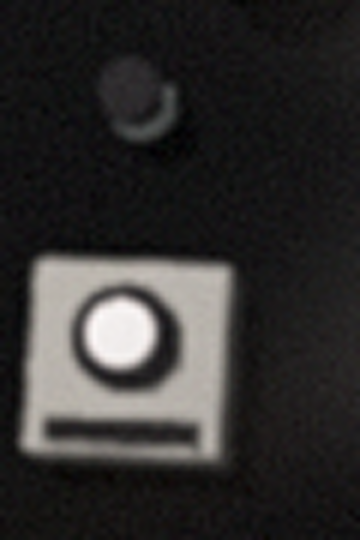

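```bash
python3 - <<'E'
from h import *
for n,(x,y,w,h,s) in dict(top=(315,160,35,40,14),side=(315,240,36,36,16)).items():
    a=np.mean([imaging.get_image(n).astype(float) for _ in range(4)],0).astype(np.uint8)
    cv2.imwrite(f"pics/{n}avg.png",a)
    crop(a,x,y,w,h,s,f"pics/d_{n}.png")
a=cv2.imread("pics/topavg.png");g=cv2.cvtColor(a,6)
# drum outline: bright blob top; ring: dark ellipse
c0=at("top",291.7,177.7,.066);print(c0)
# radial subpixel edges: for ring edge r=77 z=66, and drum top edge r=130 z=50
from scipy.optimize import least_squares
from scipy.ndimage import map_coordinates
gf=cv2.GaussianBlur(g.astype(np.float32),(0,0),.7)
for R,z in((.077,.066),(.130,.050)):
    c=c0[:2].copy()
    for it in range(4):
        pts=[]
        for t in np.radians(np.arange(0,360,3)):
            rs=np.arange(R-.008,R+.008,.0004)
            uv=np.array([proj("top",[c[0]+q*np.cos(t),c[1]+q*np.sin(t),z]) for q in rs])
            pr=map_coordinates(gf,[uv[:,1],uv[:,0]],order=1)
            d=np.abs(np.gradient(pr)); k=d.argmax()
            if d[k]>1: pts.append([c[0]+rs[k]*np.cos(t),c[1]+rs[k]*np.sin(t)])
        pts=np.array(pts)
        f=least_squares(lambda p:np.hypot(*(pts-p[:2]).T)-p[2],[*c,R],loss='soft_l1',f_scale=.001); c=f.x[:2]
    print(R,f.x,len(pts))
E
```

```text
[0.58755069 0.04724363 0.066     ]Traceback (most recent call last):
  File "<stdin>", line 19, in <module>
  File "h.py", line 9, in proj
    p=imaging.camera_params(n);K=p["camera_matrix"];T=p["T"]
ValueError: time passes only in moves, steps and waits
```

View pics/d_top.png

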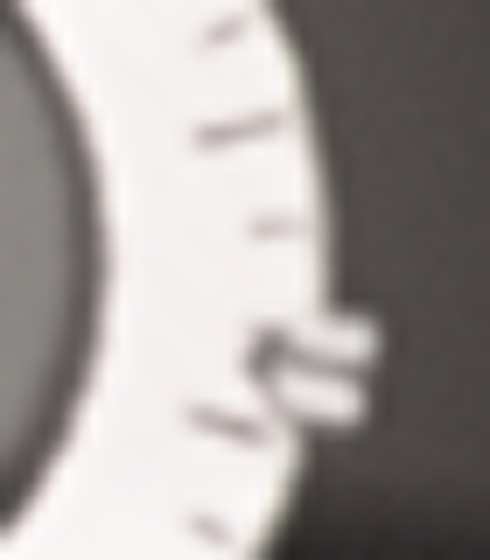

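View pics/d_side.png

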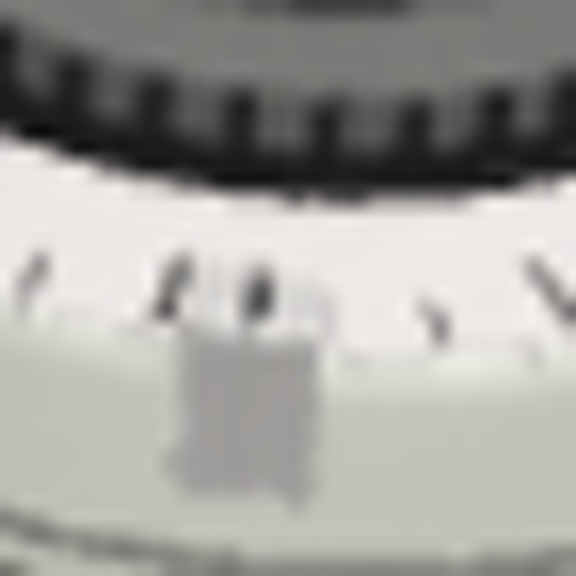

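```bash
python3 - <<'E'
s=open('h.py').read().replace('imaging.camera_params(n)','CP[n]').replace("def ray","CP={n:imaging.camera_params(n) for n in('top','side')}\ndef ray",1)
s+='''
from scipy.optimize import least_squares
from scipy.ndimage import map_coordinates
def fitc(g,R,z,c,n="top"):
    gf=cv2.GaussianBlur(g.astype(np.float32),(0,0),.7)
    for it in range(4):
        pts=[]
        for t in np.radians(np.arange(0,360,3)):
            rs=np.arange(R-.008,R+.008,.0004)
            uv=np.array([proj(n,[c[0]+q*np.cos(t),c[1]+q*np.sin(t),z]) for q in rs])
            pr=map_coordinates(gf,[uv[:,1],uv[:,0]],order=1)
            d=np.abs(np.gradient(pr)); k=d.argmax()
            if d[k]>1: pts.append([c[0]+rs[k]*np.cos(t),c[1]+rs[k]*np.sin(t)])
        pts=np.array(pts)
        f=least_squares(lambda p:np.hypot(*(pts-p[:2]).T)-p[2],[*c,R],loss='soft_l1',f_scale=.001); c=f.x[:2]
    return f.x
def polar(g,n,c,z,a0,a1,r0=.08,r1=.14,fn=None,sa=8,sr=8):
    # rows radius (1/sr mm... ) cols angle deg
    A=np.arange(a0,a1,1/sa);R=np.arange(r0,r1,.001/sr)
    uv=np.array([[proj(n,[c[0]+q*np.cos(np.radians(a)),c[1]+q*np.sin(np.radians(a)),z]) for a in A] for q in R])
    im=cv2.remap(g,uv[...,0].astype(np.float32),uv[...,1].astype(np.float32),cv2.INTER_CUBIC)
    if fn: cv2.imwrite(fn,im)
    return im
'''
open('h.py','w').write(s)
E
python3 - <<'E'
from h import *
a=cv2.imread("pics/topavg.png");g=cv2.cvtColor(a,6)
for R,z in((.077,.066),(.130,.050)): print(R,fitc(g,R,z,np.array([.5875,.047])))
b=cv2.cvtColor(cv2.imread("pics/sideavg.png"),6)
for R,z in((.130,.050),): print('side',fitc(b,R,z,np.array([.5875,.047]),"side"))
E
```

```text
0.077 [0.5878499  0.04892906 0.08333673]
0.13 [0.59089292 0.04915982 0.12859229]
side [0.58949029 0.04524082 0.12840886]
```

```bash
python3 - <<'E'
from h import *
a=cv2.imread("pics/topavg.png");b=cv2.imread("pics/sideavg.png")
c=np.array([.5905,.049]);cs=np.array([.5895,.0452])
x=polar(a,"top",c,.05,170,290,.07,.14,sa=6,sr=4)
y=polar(b,"side",cs,.05,170,290,.07,.14,sa=6,sr=4)
im=np.vstack([x,y])
for k in range(0,120,10): cv2.putText(im,str(170+k),(k*6,10),0,.4,(0,0,255),1); cv2.line(im,(k*6,0),(k*6,6),(0,0,255),1)
cv2.imwrite("pics/pol0.png",im);print(im.shape)
# tick angles at r=.108
for n,i,cc in(("top",a,c),("side",b,cs)):
    q=polar(cv2.cvtColor(i,6),n,cc,.05,170,335,.104,.112,sa=4,sr=2).mean(0)
    from scipy.signal import find_peaks
    bl=cv2.GaussianBlur(q.reshape(1,-1).astype(np.float32),(0,0),12)[0]
    p,_=find_peaks(bl-q,prominence=4); print(n,170+p/4)
E
```

```text
(560, 720, 3)
top [174.75 181.75 191.25 201.   211.5  221.25 231.   251.5  261.25 281.25
 290.5  311.  ]
side [180.25 188.75 198.25 209.25 219.5  229.5  239.75 250.5  257.75 262.75
 271.   281.25 292.25 302.5  312.5 ]
```

View pics/pol0.png

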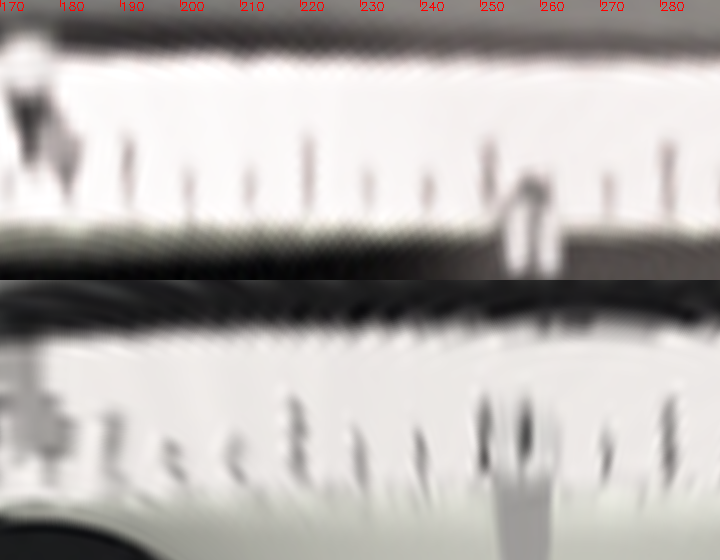

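```bash
python3 - <<'E'
from h import *
# per-camera centre at z=50 and tick offset deg
cam=dict(top=(np.array([.5905,.049]),1.15),side=(np.array([.5895,.0452]),.5))
def P(n,th,r,z):
    c,o=cam[n];t=np.radians(th+o);return proj(n,[c[0]+r*np.cos(t),c[1]+r*np.sin(t),z])
for n,(x,y,w,h,s) in dict(top=(315,160,35,40,14),side=(315,240,36,36,16)).items():
    a=cv2.imread(f"pics/{n}avg.png")
    im=cv2.resize(a[y:y+h,x:x+w],None,fx=s,fy=s,interpolation=cv2.INTER_CUBIC)
    def d(th,r0,r1,z,col):
        q=[tuple(int(round(k)) for k in ((P(n,th,rr,z)-[x,y]+.5)*s)) for rr in(r0,r1)]
        cv2.line(im,q[0],q[1],col,1)
    for th in(250,260,270):d(th,.105,.122,.05,(0,160,0))
    for th,col in((256,(255,0,0)),(257,(0,0,255)),(258,(255,0,255))):d(th,.112,.134,.061,col);d(th,.111,.112,.058,(0,200,255))
    cv2.imwrite(f"pics/e_{n}.png",im)
E
```

```text
(no output)
```

View pics/e_top.png

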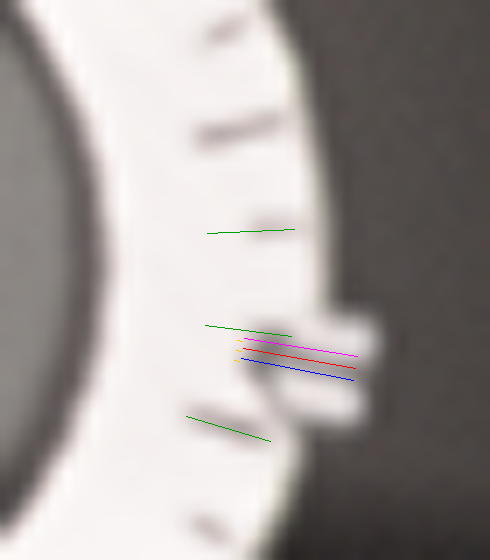

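View pics/e_side.png

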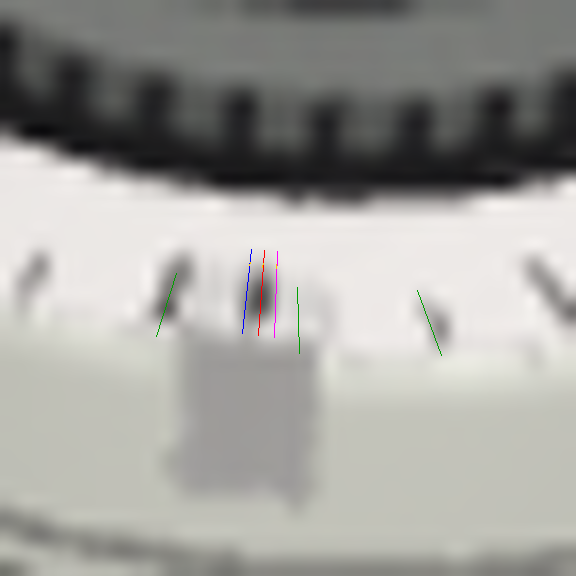

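```bash
python3 - <<'E'
from h import *
from scipy.spatial.transform import Rotation as Ro
q=monitor.get_state()['tcp_rot'];print(Ro.from_quat([*q[1:],q[0]]).as_matrix().round(3))
for n,(x,y,w,h,s) in dict(top=(272,190,36,40,14),side=(283,205,36,40,14)).items():
    a=cv2.imread(f"pics/{n}avg.png")
    im=cv2.resize(a[y:y+h,x:x+w],None,fx=s,fy=s,interpolation=cv2.INTER_CUBIC)
    c,o=dict(top=(np.array([.5905,.049]),1.15),side=(np.array([.5895,.0452]),.5))[n]
    for th,col in((168,(255,0,0)),(173,(0,0,255)),(178,(255,0,255))):
        t=np.radians(th+o);f=lambda r,z:tuple(int(round(k)) for k in ((proj(n,[c[0]+r*np.cos(t),c[1]+r*np.sin(t),z])-[x,y]+.5)*s))
        cv2.line(im,f(.095,.064),f(.095,.105),col,1);cv2.line(im,f(.1,.058),f(.112,.058),col,1)
    cv2.imwrite(f"pics/f_{n}.png",im)
E
```

```text
[[-0.     0.266 -0.964]
 [ 0.    -0.964 -0.266]
 [-1.    -0.     0.   ]]
```

View pics/f_top.png

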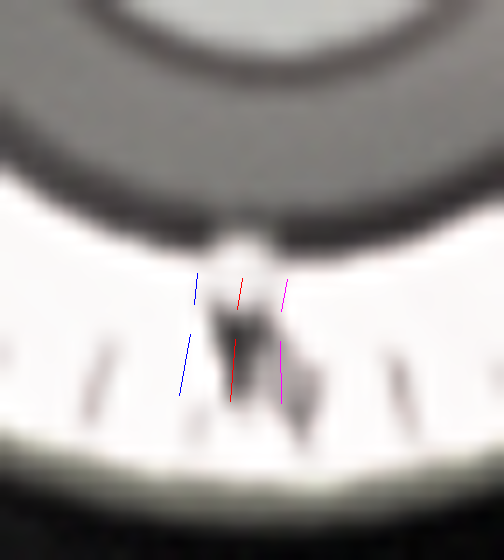

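View pics/f_side.png

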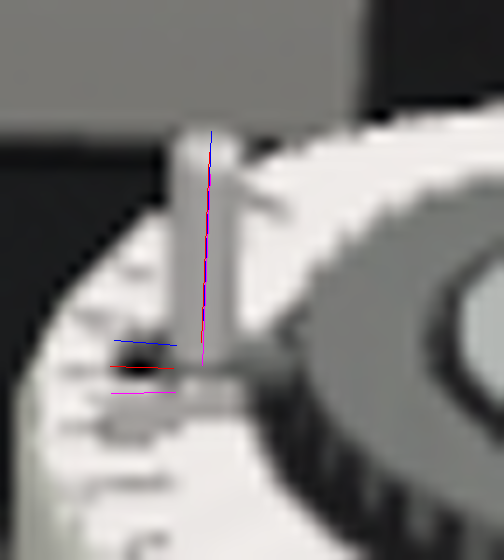

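Both views agree. The set mark is at about 257° in scale terms, tip near top px (333,184.5). The lever is at about 173°, with its pointer at top px (289,216). That leaves roughly 84° of counter-clockwise push. The crop confirmed the lamp box is the grey one at (200,206). I'm moving with closed fingers behind the post.

```bash
python3 -m pendant '[[[0,-28,-28],-0.12],[[0,-56,-56],-0.24],[[0,-84,-84],-0.36],[[0,-112,-112],-0.48],[[0,-140,-140],-0.6],[[0,-168,-168],-0.72],[[0,-196,-196],-0.84],[[0,-224,-224],-0.96],[[0,-252,-252],-1.08],[[0,-280,-280],-1.2]]' -1 20; cat > w.py <<'E'
import sys; from h import *
from scipy.spatial.transform import Rotation as Ro
def tool(s=None):
    s=s or monitor.get_state(); q=s['tcp_rot']; return s,Ro.from_quat([*q[1:],q[0]]).as_matrix()
def to(P,zdir=None):
    s,M=tool(); d=M.T@(np.array(P)-s['position'])*1000
    t=None
    if zdir is not None:
        cur=np.arctan2(M[1,2],M[0,2]); t=-((np.radians(zdir)-cur+np.pi)%(2*np.pi)-np.pi)
    print('shift',d.round(1),'turn',t, 'F',s['wrist_force'].round(1),'t',s['t'],'q',s['joint_positions'].round(2))
E
python3 -c "
from w import *
to([.4985,.0875,.245],264.2)"
```

```text
t: 1.33
position: [0.3421, -0.1841, 0.2456]
tcp_rot: [0.476, 0.524, 0.475, -0.523]
wrist_force: [0.9, -1.4, 1.0]
gripper_width: 0.0001
shift [   0.6  129.5 -285.4] turn 0.004863797379847767 F [ 0.9 -1.4  1. ] t 1.3333 q [-0.59 -0.07  1.93  0.    1.28 -0.49]
```

```bash
python3 -m pendant '[[[0,16,-36],0],[[0,32,-71],0],[[0,48,-107],0],[[0,64,-142],0],[[0,80,-178],0],[[0,96,-213],0],[[0,112,-249],0],[[0,128,-285],0],[[0,128,-285],0],[[0,128,-285],0]]' -1;
python3 -c "
from w import *
to([.4985,.0875,.086],264.2)
for n in('top','side'): cv2.imwrite(f'pics/{n}1.png',imaging.get_image(n))
a=cv2.imread('pics/side1.png');crop(a,220,100,200,180,4,'pics/s1.png')"
```

```text
t: 2.17
position: [0.4982, 0.0859, 0.2447]
tcp_rot: [-0.474, -0.524, -0.475, 0.524]
wrist_force: [0.2, 0.3, 0.1]
gripper_width: 0.0001
shift [158.7   0.3  -1.7] turn 0.002017970516428491 F [0.2 0.3 0.1] t 2.1667 q [ 0.1   0.2   1.64 -0.    1.3   0.2 ]
```

View pics/s1.png

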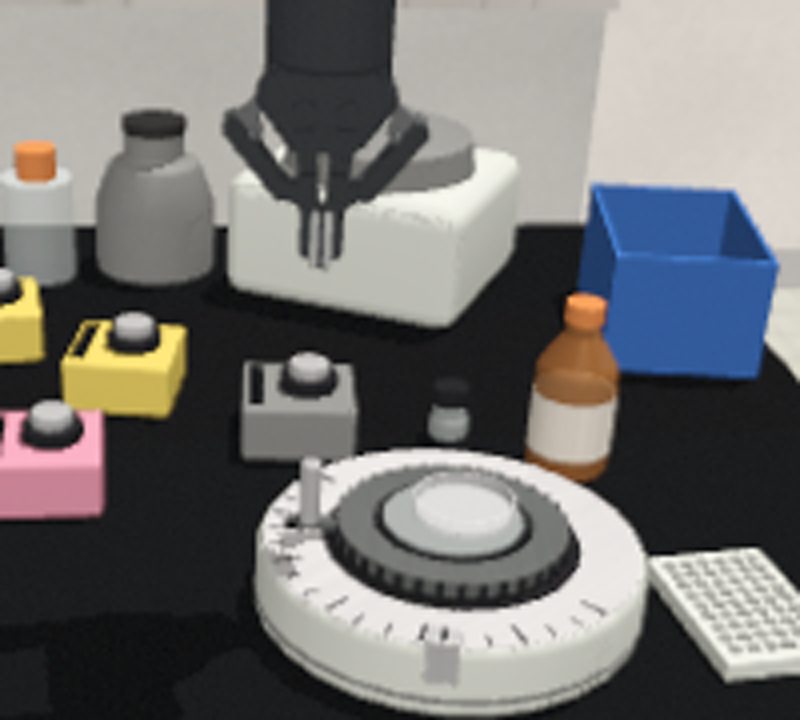

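View pics/top1.png

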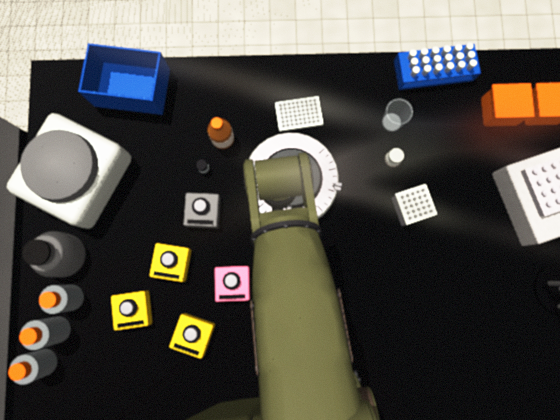

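Side view: the closed fingers at crop (320,245) are directly above and behind the post at (310,480). Descending.

```bash
python3 -m pendant '[[[32,0,-1],0],[[64,0,-2],0],[[96,0,-2],0],[[120,0,-2],0],[[140,0,-2],0],[[152,0,-2],0],[[158,0,-2],0],[[158,0,-2],0]]' -1;
python3 -c "
from w import *
to([.4985,.0875,.086],264.2)
for n in('side',): cv2.imwrite(f'pics/{n}2.png',imaging.get_image(n))
a=cv2.imread('pics/side2.png');crop(a,250,150,150,130,5,'pics/s2.png')"
```

```text
t: 2.93
position: [0.4977, 0.0855, 0.0867]
tcp_rot: [-0.473, -0.525, -0.474, 0.526]
wrist_force: [-0.6, 0.3, 0.0]
gripper_width: 0.0001
shift [ 0.7  0.6 -2.1] turn -0.0022438887642248773 F [-0.6  0.3  0. ] t 2.9333 q [ 0.1   0.4   1.8  -0.    0.95  0.2 ]
```

View pics/s2.png

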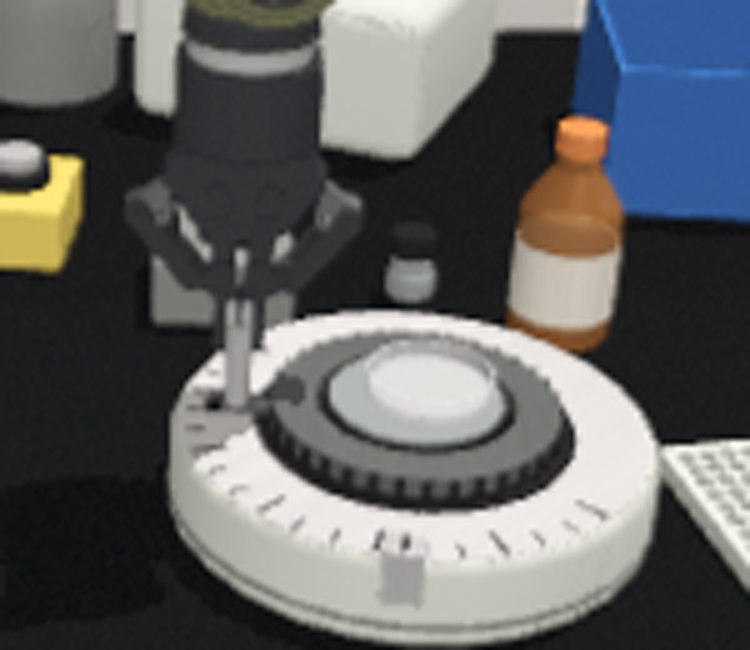

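```bash
cat >> w.py <<'E'
C=np.array([.590,.048])
def push(ths,d=.018,z=.086):
    s,M=tool(); cur=np.arctan2(M[1,2],M[0,2])
    for th in ths:
        t=np.radians(th);p=C+.095*np.array([np.cos(t),np.sin(t)])-d*np.array([-np.sin(t),np.cos(t)])
        sh=M.T@(np.array([*p,z])-s['position'])*1000
        print(th,sh.round(1),round(-((t+np.pi/2-cur+np.pi)%(2*np.pi)-np.pi),3))
E
python3 -c "
from w import *
push([170,172,174,177,180,183,187,191,195,199])"
```

```text
170 [1.6 1.8 3.4] 0.071
172 [1.6 1.  6.7] 0.036
174 [ 1.6  0.3 10. ] 0.002
177 [ 1.6 -0.5 15. ] -0.051
180 [ 1.6 -1.1 20. ] -0.103
183 [ 1.6 -1.4 25.1] -0.156
187 [ 1.6 -1.4 31.8] -0.225
191 [ 1.6 -0.9 38.5] -0.295
195 [ 1.6  0.1 45.2] -0.365
199 [ 1.6  1.5 51.8] -0.435
```

```bash
python3 -m pendant '[[[0,1,3],0],[[0,1,7],0],[[0,0,10],0],[[0,-0.5,15],-0.05],[[0,-1,20],-0.1],[[0,-1.5,25],-0.155],[[0,-1.5,32],-0.225],[[0,-1,38.5],-0.295],[[0,0,45],-0.365],[[0,1.5,52],-0.435]]' -1;
python3 -c "
from w import *
push([203,207,211,215,219,223,227,231,235,239])
print(monitor.get_state()['wrist_force'])
for n in('side',): cv2.imwrite(f'pics/{n}3.png',imaging.get_image(n))
a=cv2.imread('pics/side3.png');crop(a,250,150,150,130,5,'pics/s3.png')"
```

```text
t: 3.82
position: [0.4944, 0.0343, 0.0879]
tcp_rot: [0.577, 0.409, 0.577, -0.409]
wrist_force: [-0.5, 2.0, 0.2]
gripper_width: 0.0002
203 [ 1.9 -1.2  6.8] -0.065
207 [ 1.9 -1.8 13.6] -0.135
211 [ 1.9 -1.9 20.3] -0.205
215 [ 1.9 -1.5 27. ] -0.274
219 [ 1.9 -0.7 33.7] -0.344
223 [ 1.9  0.6 40.4] -0.414
227 [ 1.9  2.3 46.9] -0.484
231 [ 1.9  4.5 53.3] -0.554
235 [ 1.9  7.2 59.5] -0.624
239 [ 1.9 10.2 65.5] -0.693
[-0.53827168  2.04116423  0.20408805]
```

View pics/s3.png

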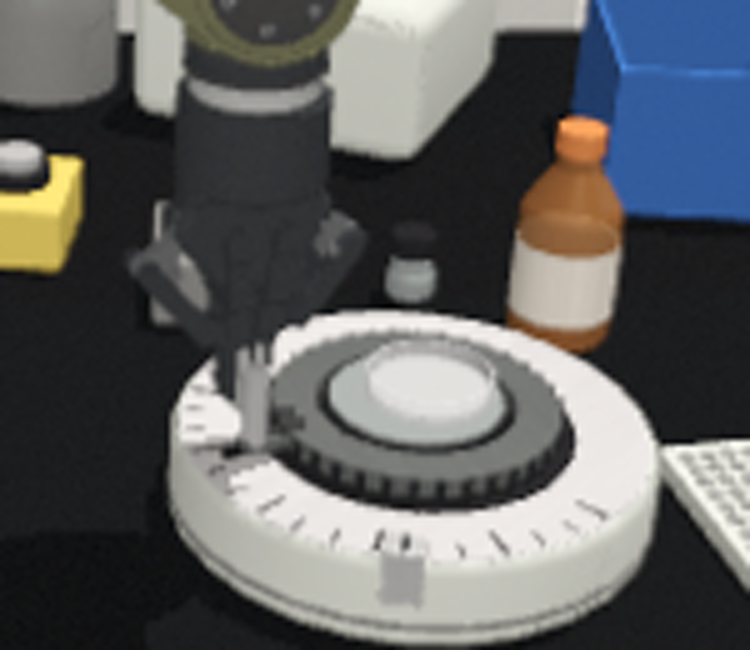

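The post is moving: force is about 2 N and the pointer is at crop (240,455). Continuing along the arc.

```bash
python3 -m pendant '[[[1,-1,7],-0.065],[[1,-2,13.5],-0.135],[[1.5,-2,20],-0.205],[[1.5,-1.5,27],-0.275],[[1.5,-0.5,33.5],-0.345],[[1.5,0.5,40],-0.415],[[1.5,2.5,47],-0.485],[[1.5,4.5,53],-0.555],[[1.5,7,59.5],-0.625],[[1.5,10,65.5],-0.695]]' -1;
python3 -c "
from w import *
push([241,243,245,247,248,249,250,251,252,253,254,255,256,257])
print(monitor.get_state()['wrist_force'])
for n in('side','top'): cv2.imwrite(f'pics/{n}4.png',imaging.get_image(n))
a=cv2.imread('pics/side4.png');crop(a,270,170,110,110,6,'pics/s4.png')"
```

```text
t: 4.7
position: [0.5253, -0.0241, 0.0861]
tcp_rot: [0.681, 0.189, 0.681, -0.189]
wrist_force: [-1.4, 3.0, 0.6]
gripper_width: 0.0002
241 [ 0.1 -0.4  3.7] -0.035
243 [ 0.1 -0.8  7. ] -0.07
245 [ 0.1 -1.2 10.4] -0.105
247 [ 0.1 -1.4 13.7] -0.14
248 [ 0.1 -1.5 15.4] -0.157
249 [ 0.1 -1.5 17.1] -0.175
250 [ 0.1 -1.5 18.8] -0.192
251 [ 0.1 -1.5 20.5] -0.21
252 [ 0.1 -1.4 22.2] -0.227
253 [ 0.1 -1.4 23.9] -0.245
254 [ 0.1 -1.2 25.5] -0.262
255 [ 0.1 -1.1 27.2] -0.28
256 [ 0.1 -0.9 28.9] -0.297
257 [ 0.1 -0.7 30.6] -0.314
[-1.41837313  2.97619407  0.58493281]
```

View pics/s4.png

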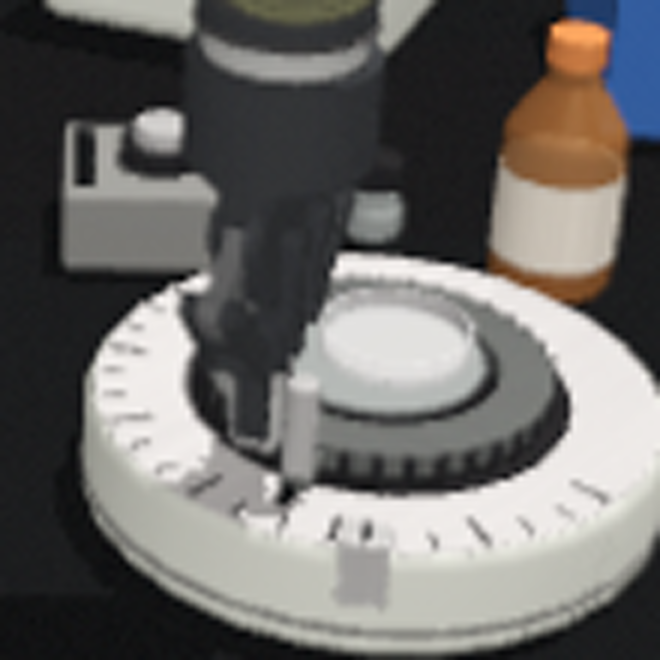

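View pics/top4.png

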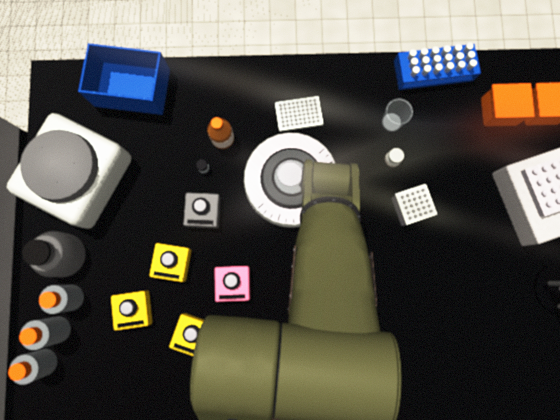

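```bash
cat >> w.py <<'E'
def ov(img,n,ths,x,y,w,h,s,fn):
    c,o=dict(top=(np.array([.5905,.049]),1.15),side=(np.array([.5895,.0452]),.5))[n]
    im=cv2.resize(img[y:y+h,x:x+w],None,fx=s,fy=s,interpolation=cv2.INTER_CUBIC)
    for th,col in zip(ths,((255,0,0),(0,0,255),(255,0,255))):
        t=np.radians(th+o);f=lambda r,z:tuple(int(round(k)) for k in ((proj(n,[c[0]+r*np.cos(t),c[1]+r*np.sin(t),z])-[x,y]+.5)*s))
        cv2.line(im,f(.095,.064),f(.095,.105),col,1);cv2.line(im,f(.102,.058),f(.112,.058),col,1)
    cv2.imwrite(fn,im)
E
python3 -c "
from w import *
ov(cv2.imread('pics/side4.png'),'side',[237,240,243],300,220,50,50,14,'pics/o4.png')"
```

```text
(no output)
```

View pics/o4.png

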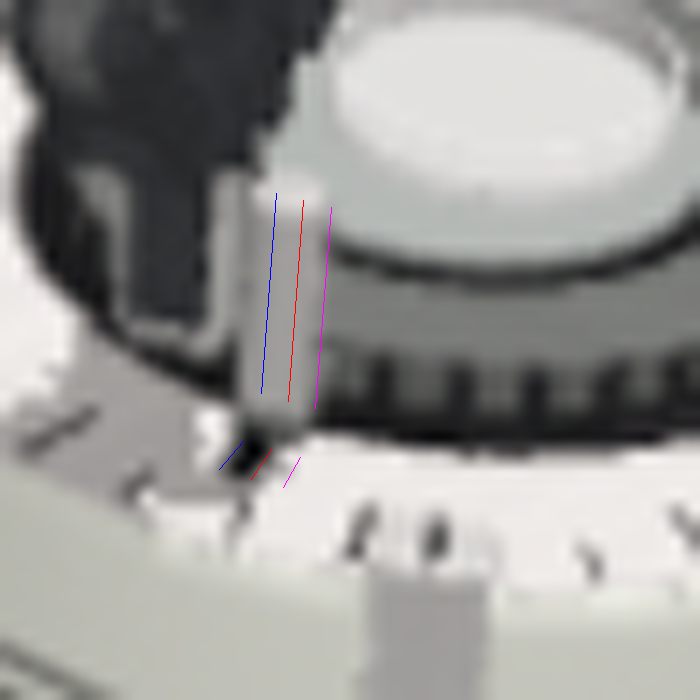

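Overlay puts the lever at about 239° against the mark at about 257°, so 18° to go. I'll push about 14° more, then measure.

```bash
python3 -m pendant '[[[0,-0.5,3.5],-0.035],[[0,-1,7],-0.07],[[0,-1,10.5],-0.105],[[0,-1.5,13.5],-0.14],[[0,-1.5,17],-0.175],[[0,-1.5,20.5],-0.21],[[0,-1.5,22],-0.227],[[0,-1.5,23.5],-0.245],[[0,-1.5,23.5],-0.245],[[0,-1.5,23.5],-0.245]]' -1;
python3 -c "
from w import *
push([252,253,254,255,256,257,258])
img=np.mean([imaging.get_image('side').astype(float) for _ in range(3)],0).astype(np.uint8)
cv2.imwrite('pics/side5.png',img)
ov(img,'side',[251,253,257],305,220,50,50,14,'pics/o5.png')"
```

```text
t: 5.63
position: [0.5446, -0.0374, 0.0859]
tcp_rot: [0.699, 0.105, 0.699, -0.105]
wrist_force: [0.2, 0.3, -0.1]
gripper_width: 0.0002
252 [-0.1  0.2 -1.2] 0.015
253 [-0.1 -0.1  0.4] -0.003
254 [-0.1 -0.4  2.1] -0.02
255 [-0.1 -0.7  3.8] -0.038
256 [-0.1 -0.9  5.4] -0.055
257 [-0.1 -1.1  7.1] -0.072
258 [-0.1 -1.3  8.8] -0.09
```

View pics/o5.png

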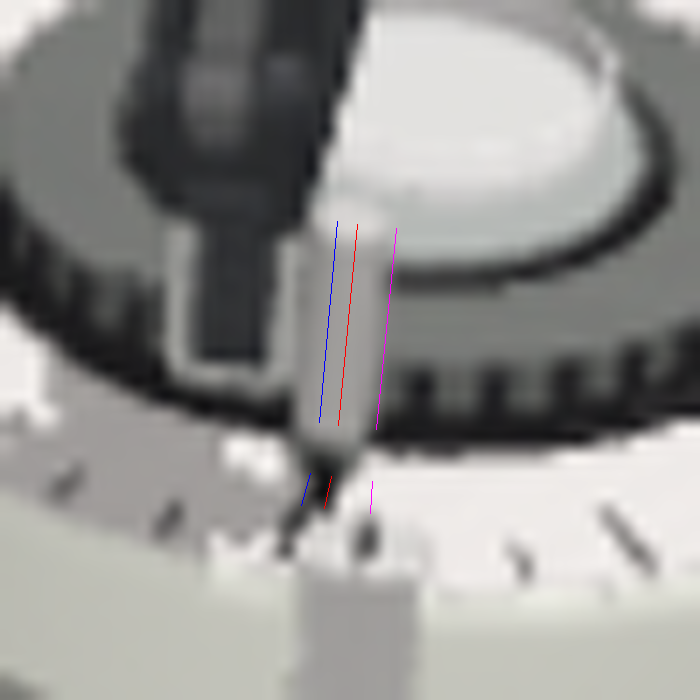

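```bash
python3 -m pendant '[[[0,0,1],-0.01],[[0,-0.5,2],-0.02],[[0,-0.5,3],-0.03],[[0,-0.5,4],-0.04],[[0,-0.5,5],-0.05],[[0,-0.5,5],-0.05],[[0,-0.5,5],-0.05]]' -1;
python3 -c "
from w import *
push([252,253,254,255,256,257,258])
img=np.mean([imaging.get_image('side').astype(float) for _ in range(3)],0).astype(np.uint8)
cv2.imwrite('pics/side6.png',img)
ov(img,'side',[254.,255.5,257],315,230,36,36,18,'pics/o6.png')"
```

```text
t: 6.37
position: [0.5494, -0.0394, 0.0857]
tcp_rot: [0.702, 0.087, 0.702, -0.087]
wrist_force: [0.7, -0.8, -0.7]
gripper_width: -0.0002
252 [-0.3  1.  -6.3] 0.066
253 [-0.3  0.6 -4.7] 0.049
254 [-0.3  0.3 -3. ] 0.031
255 [-0.3 -0.1 -1.4] 0.014
256 [-0.3 -0.4  0.3] -0.003
257 [-0.3 -0.7  1.9] -0.021
258 [-0.3 -1.   3.6] -0.038
```

View pics/o6.png

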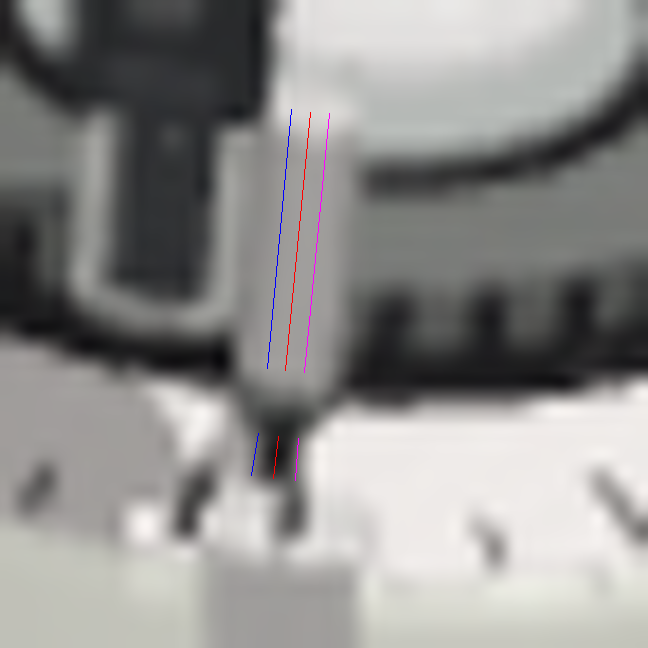

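```bash
python3 -m pendant '[[[0,0,0.7],0],[[0,0,1.4],-0.01],[[0,-0.5,2.1],-0.02],[[0,-0.5,2.1],-0.02],[[0,-0.5,2.1],-0.02]]' -1;
python3 -c "
from w import *
img=np.mean([imaging.get_image('side').astype(float) for _ in range(3)],0).astype(np.uint8)
cv2.imwrite('pics/side7.png',img)
ov(img,'side',[255.5,257],315,230,36,36,18,'pics/o7.png')
print(monitor.get_state()['wrist_force'])"
```

```text
t: 6.93
position: [0.5512, -0.0403, 0.0857]
tcp_rot: [0.703, 0.08, 0.703, -0.08]
wrist_force: [-0.7, -0.0, 0.2]
gripper_width: 0.0002
[-0.96755649 -0.45465203 -0.15821625]
```

View pics/o7.png

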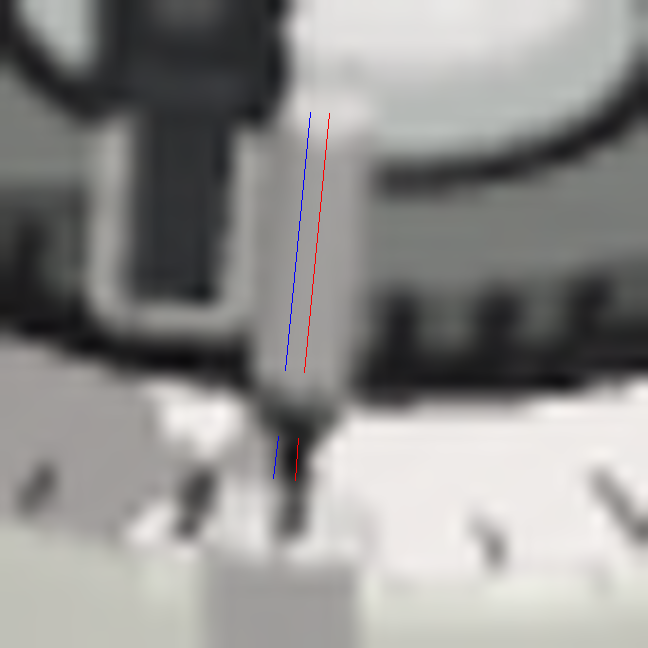

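The pointer and the mark's point now form one line at crop (293,460–530). I'm backing off and lifting clear toward the lamp side for an unobstructed check.

```bash
python3 -m pendant '[[[0,0,-5],0],[[0,0,-15],0],[[-20,0,-20],0],[[-55,0,-20],0],[[-95,0,-20],0],[[-130,0,-20],0],[[-150,0,-20],0],[[-150,0,-20],0]]' -1;
python3 -c "
from w import *
for z in(.05,.06): print(at('top',199.6,204.9,z), at('side',297.2,192.2,z))
P=at('top',199.6,204.9,.056);to([P[0],P[1],.236],None)"
```

```text
t: 7.75
position: [0.5328, -0.036, 0.2407]
tcp_rot: [0.705, 0.08, 0.7, -0.08]
wrist_force: [0.3, 0.3, 0.7]
gripper_width: -0.0002
[0.5226633  0.29757381 0.05      ] [0.52249946 0.31164027 0.05      ]
[0.52104754 0.29590429 0.06      ] [0.51999572 0.29057138 0.06      ]
shift [  4.3 321.4 -85.9] turn None F [0.3 0.3 0.7] t 7.75 q [-0.14  0.26  1.58 -0.    1.29 -1.48]
```

```bash
python3 -m pendant '[[[0,38,-10],0],[[0,76,-20],0],[[0,114,-30],0],[[0,152,-41],0],[[0,190,-51],0],[[0,228,-61],0],[[0,266,-71],0],[[0,304,-81],0],[[0,321,-86],0],[[0,321,-86],0]]' -1;
python3 -c "
from w import *
av=lambda n:np.mean([imaging.get_image(n).astype(float) for _ in range(4)],0).astype(np.uint8)
a=av('top');cv2.imwrite('pics/top8.png',a);b=av('side');cv2.imwrite('pics/side8.png',b)
ov(a,'top',[],312,162,35,40,14,'pics/o8t.png');ov(b,'side',[],315,230,36,36,16,'pics/o8s.png')
to([.5214,.2963,.236])
x=polar(a,'top',[.5905,.049],.058,235,280,.09,.14,sa=16,sr=6);cv2.imwrite('pics/p8.png',x)
"
```

```text
t: 8.58
position: [0.5192, 0.2996, 0.2346]
tcp_rot: [0.702, 0.079, 0.703, -0.079]
wrist_force: [-1.3, -0.3, -0.1]
gripper_width: 0.0
shift [-0.1  1.   0.6] turn None F [ 0.3  0.1 -0.1] t 8.9833 q [ 0.46  0.42  1.39 -0.    1.34 -0.89]
```

View pics/o8t.png

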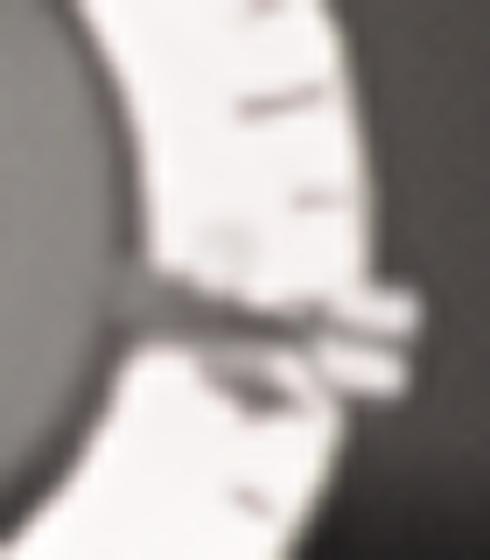

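View pics/o8s.png

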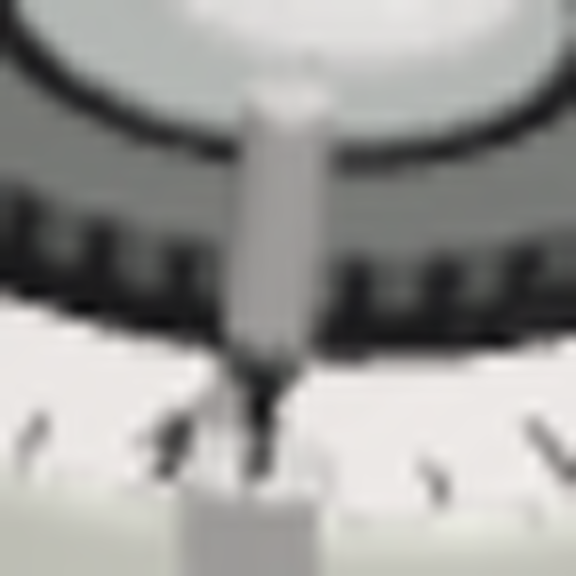

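View pics/p8.png

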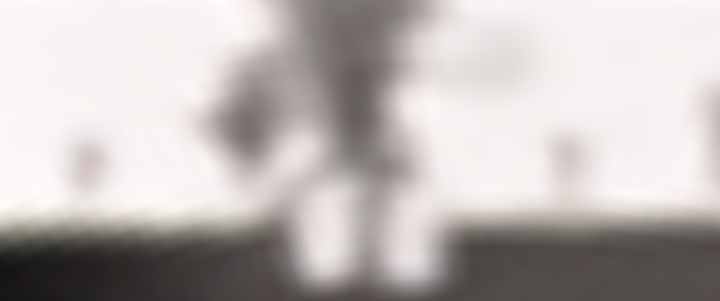

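View pics/side8.png

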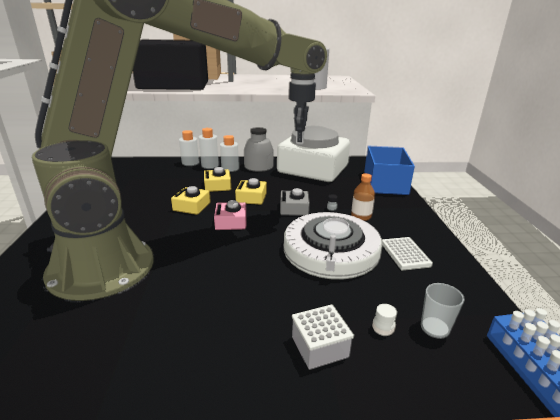

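```bash
python3 - <<'E'
from w import *
G=lambda f:cv2.cvtColor(cv2.imread(f),6)
t0,t8,s0,s8=[G(f'pics/{f}.png') for f in('topavg','top8','sideavg','side8')]
def cen(g,n,c,z,r0,r1,a0=254,a1=261,dark=True):
    im=polar(g,n,c,z,a0,a1,r0,r1,sa=10,sr=2).astype(float)
    A=np.arange(a0,a1,.1);out=[]
    for row in im[::2]:
        w=(row.max()-row) if dark else row-row.min(); w=np.clip(w-.4*w.max(),0,None); out.append(round((A*w).sum()/w.sum(),2))
    return out
ct=[.5905,.049];cs=[.5895,.0452]
print('T tip before',cen(t0,'top',ct,.058,.110,.117))
print('T slot',cen(t0,'top',ct,.061,.118,.130,256,260))
print('T slot8',cen(t8,'top',ct,.061,.118,.130,256,260))
print('T pointer after',cen(t8,'top',ct,.058,.098,.112))
print('S tip before',cen(s0,'side',cs,.058,.110,.122,254,260.5))
print('S tip after',cen(s8,'side',cs,.058,.113,.122,254,260.5))
print('S pointer after',cen(s8,'side',cs,.058,.100,.112,254,260.5))
E
```

```text
T tip before [np.float64(258.97), np.float64(257.98), np.float64(257.82), np.float64(257.98), np.float64(257.88), np.float64(257.88), np.float64(257.96), np.float64(258.03)]
T slot [np.float64(258.27), np.float64(258.39), np.float64(258.35), np.float64(258.26), np.float64(258.18), np.float64(258.06), np.float64(257.96), np.float64(257.91), np.float64(257.83), np.float64(257.75), np.float64(257.76), np.float64(257.76), np.float64(257.73)]
T slot8 [np.float64(258.15), np.float64(258.29), np.float64(258.27), np.float64(258.21), np.float64(258.17), np.float64(258.06), np.float64(257.95), np.float64(257.92), np.float64(257.88), np.float64(257.82), np.float64(257.81), np.float64(257.78), np.float64(257.74)]
T pointer after [np.float64(256.83), np.float64(256.85), np.float64(256.94), np.float64(257.03), np.float64(257.02), np.float64(256.99), np.float64(256.94), np.float64(256.88), np.float64(256.85), np.float64(256.85), np.float64(256.87), np.float64(256.99), np.float64(257.14), np.float64(257.25)]
S tip before [np.float64(257.37), np.float64(257.43), np.float64(257.45), np.float64(257.46), np.float64(257.49), np.float64(257.52), np.float64(257.51), np.float64(257.51), np.float64(257.5), np.float64(257.49), np.float64(257.47), np.float64(257.45)]
S tip after [np.float64(257.32), np.float64(257.38), np.float64(257.43), np.float64(257.47), np.float64(257.5), np.float64(257.5), np.float64(257.48), np.float64(257.45), np.float64(257.44)]
S pointer after [np.float64(257.09), np.float64(257.13), np.float64(257.14), np.float64(257.14), np.float64(257.15), np.float64(257.12), np.float64(257.09), np.float64(257.08), np.float64(257.1), np.float64(257.15), np.float64(257.19), np.float64(257.22)]
```

Top view says the pointer is about 0.9° short and side view says about 0.3° short. I'll retrace my commanded path exactly and nudge 1 mm (about 0.6°) further.

```bash
python3 -m pendant '[[[0,-38,10],0],[[0,-76,20],0],[[0,-114,30],0],[[0,-152,41],0],[[0,-190,51],0],[[0,-228,61],0],[[0,-266,71],0],[[0,-304,81],0],[[0,-321,86],0],[[0,-321,86],0]]' -1; python3 -m pendant '[[[35,0,0],0],[[70,0,0],0],[[105,0,0],0],[[135,0,0],0],[[147,0,0],0],[[150,0,0],0],[[150,0,5],0],[[150,0,10],0],[[150,0,14],0],[[150,0,17],0]]' -1; python3 -m pendant '[[[0,0,1],0],[[0,0,2],0],[[0,0,3],0],[[0,0,3.5],0],[[0,0,4],0],[[0,0,4],0],[[0,0,4],0]]' -1
python3 -c "
from w import *
av=lambda n:np.mean([imaging.get_image(n).astype(float) for _ in range(3)],0).astype(np.uint8)
b=av('side');cv2.imwrite('pics/side9.png',b)
ov(b,'side',[],315,230,36,36,16,'pics/o9.png')
cs=[.5895,.0452];g=cv2.cvtColor(b,6)
im=polar(g,'side',cs,.058,254,260.5,.100,.122,sa=10,sr=2).astype(float)
A=np.arange(254,260.5,.1);W=im.max(1,keepdims=True)-im;W=np.clip(W-.4*W.max(1,keepdims=True),0,None);print(((A*W).sum(1)/W.sum(1))[::3].round(2))
"
```

```text
t: 9.82
position: [0.5315, -0.0397, 0.2359]
tcp_rot: [0.702, 0.082, 0.702, -0.082]
wrist_force: [-0.4, 1.0, -0.3]
gripper_width: 0.0001
t: 10.65
position: [0.5496, -0.0399, 0.0873]
tcp_rot: [0.703, 0.08, 0.702, -0.08]
wrist_force: [-1.2, -0.4, -0.4]
gripper_width: -0.0003
t: 11.23
position: [0.5521, -0.0406, 0.0858]
tcp_rot: [0.702, 0.08, 0.703, -0.08]
wrist_force: [-1.7, 0.2, 0.9]
gripper_width: 0.0005
[257.92 257.86 257.82 257.81 257.76 257.71 257.76 257.73 257.63 257.57
 257.5  257.48 257.49 257.47 257.43]
```

View pics/o9.png

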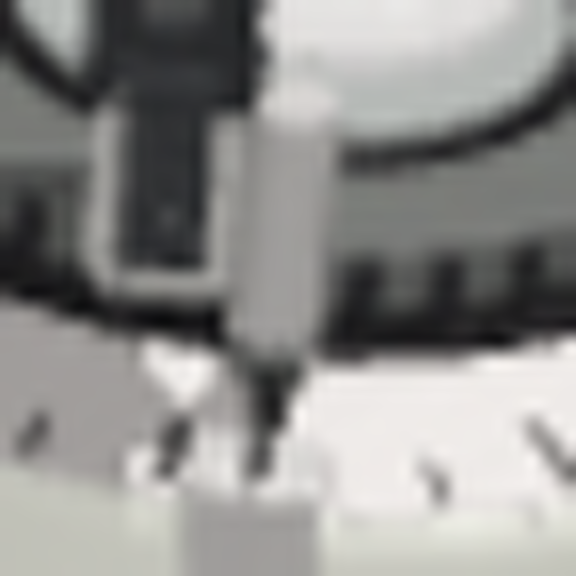

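```bash
python3 -m pendant '[[[0,0,-5],0],[[0,0,-15],0],[[-20,0,-21],0],[[-55,0,-21],0],[[-95,0,-21],0],[[-130,0,-21],0],[[-150,0,-21],0]]' -1; python3 -m pendant '[[[0,38,-10],0],[[0,76,-20],0],[[0,114,-30],0],[[0,152,-41],0],[[0,190,-51],0],[[0,228,-61],0],[[0,266,-71],0],[[0,304,-81],0],[[0,321,-86],0],[[0,321,-86],0]]' -1;
cat > meas.py <<'E'
from w import *
av=lambda n:np.mean([imaging.get_image(n).astype(float) for _ in range(4)],0).astype(np.uint8)
a=av('top');b=av('side');tag=sys.argv[1]
cv2.imwrite(f'pics/top{tag}.png',a);cv2.imwrite(f'pics/side{tag}.png',b)
ov(a,'top',[],312,162,35,40,14,f'pics/o{tag}t.png');ov(b,'side',[],265,170,60,60,10,f'pics/o{tag}l.png')
for n,i,c in(('top',a,[.5905,.049]),('side',b,[.5895,.0452])):
    im=polar(cv2.cvtColor(i,6),n,c,.058,254,260.5,.100,.117,sa=10,sr=2).astype(float)
    A=np.arange(254,260.5,.1);W=im.max(1,keepdims=True)-im;W=np.clip(W-.4*W.max(1,keepdims=True),0,None);print(n,((A*W).sum(1)/W.sum(1))[::3].round(2))
to([.5214,.2963,.086])
E
python3 meas.py 10
```

```text
t: 11.97
position: [0.5321, -0.0358, 0.24]
tcp_rot: [0.704, 0.08, 0.701, -0.08]
wrist_force: [-0.4, -0.1, 0.5]
gripper_width: 0.0001
t: 12.8
position: [0.5192, 0.2998, 0.2353]
tcp_rot: [0.703, 0.079, 0.703, -0.079]
wrist_force: [-0.3, -0.1, -0.3]
gripper_width: 0.0002
top [257.37 257.58 257.72 257.7  257.58 257.41 257.48 257.52 257.55 257.58
 257.64 257.84]
side [257.92 257.86 257.82 257.81 257.75 257.71 257.76 257.73 257.63 257.57
 257.5  257.48]
shift [150.    1.    0.5] turn None F [-0.6  0.9  0.7] t 13.2 q [ 0.46  0.42  1.39 -0.    1.34 -0.89]
```

View pics/o10t.png

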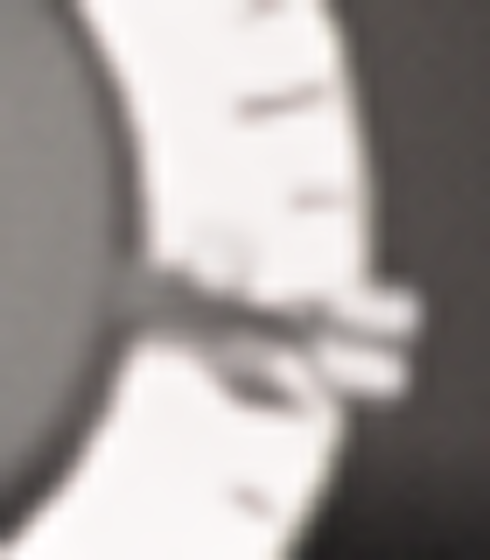

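Now top reads −0.35° and side +0.25°, so they bracket zero and the ring is set. Next I press the grey lamp button.

```bash
python3 -m pendant '[[[35,1,0],0],[[70,1,0],0],[[105,1,0],0],[[130,1,0],0],[[145,1,0],0],[[152,1,0],0],[[152,1,0],0]]' -1; python3 meas.py 11
```

```text
t: 13.78
position: [0.5203, 0.2967, 0.0826]
tcp_rot: [0.702, 0.08, 0.703, -0.081]
wrist_force: [0.0, 0.3, 0.2]
gripper_width: -0.0001
top [257.37 257.57 257.7  257.66 257.59 257.4  257.42 257.5  257.53 257.57
 257.65 257.87]
side [257.92 257.87 257.83 257.81 257.75 257.71 257.75 257.73 257.62 257.57
 257.5  257.49]
shift [-1.5 -0.9  0.8] turn None F [0.1 1.  0.6] t 14.1833 q [ 0.46  0.58  1.52  0.    1.04 -0.89]
```

View pics/o11l.png

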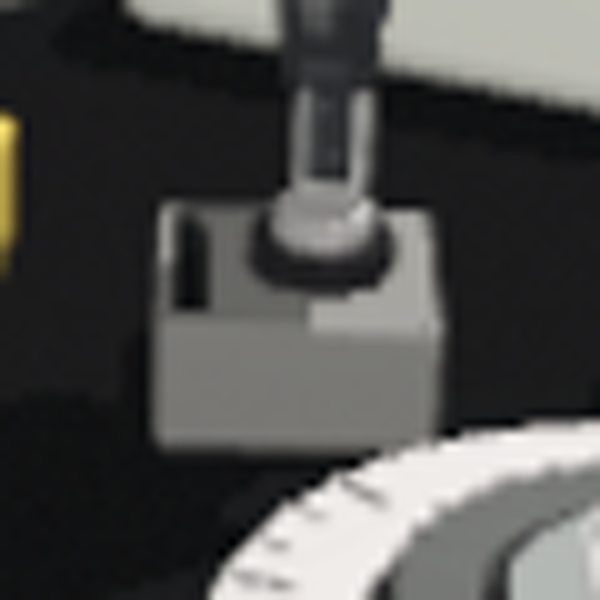

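View pics/top11.png

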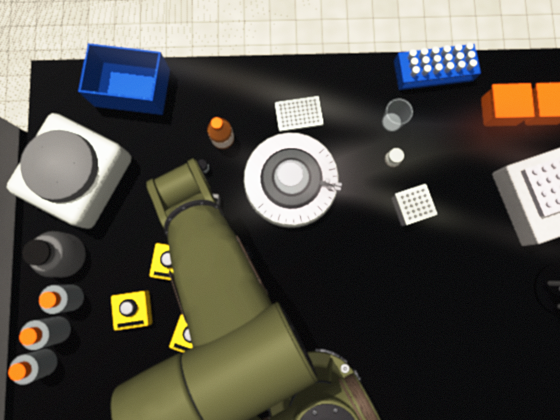

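The fingertips at crop (330,185) are directly above the button at (325,215). Pressing in small steps.

```bash
python3 -m pendant '[[[3,-1,0],0],[[6,-1,0],0],[[9,-1,0],0],[[11,-1,0],0],[[13,-1,0],0],[[13,-1,0],0]]' -1; python3 -m pendant '[[[1,0,0],0],[[2,0,0],0],[[2,0,0],0]]' -1;python3 -m pendant '[[[1,0,0],0],[[1,0,0],0]]' -1
```

```text
t: 14.68
position: [0.521, 0.2966, 0.0744]
tcp_rot: [0.703, 0.081, 0.702, -0.08]
wrist_force: [-15.5, -7.7, 40.4]
gripper_width: -0.0003
t: 14.93
position: [0.5211, 0.2967, 0.0741]
tcp_rot: [0.703, 0.081, 0.702, -0.08]
wrist_force: [-24.0, -13.1, 60.0]
gripper_width: -0.0001
t: 15.1
position: [0.5212, 0.2968, 0.0739]
tcp_rot: [0.704, 0.081, 0.701, -0.08]
wrist_force: [-28.3, -14.4, 67.3]
gripper_width: 0.0002
```

Force rose to 67 N, so it has clearly bottomed at tip z ≈ 60 mm. The button top was higher than I estimated. Looking now, then backing off in steps to see the spring range.

```bash
python3 -m pendant '[[[-2,0,0],0],[[-4,0,0],0],[[-4,0,0],0]]' -1; python3 meas.py 12; for i in 1; do python3 -m pendant '[[[-1,0,0],0],[[-1,0,0],0]]' -1;  python3 -m pendant '[[[-2,0,0],0],[[-2,0,0],0]]' -1; python3 -m pendant '[[[-2,0,0],0],[[-2,0,0],0]]' -1; python3 -m pendant '[[[-2,0,0],0],[[-2,0,0],0]]' -1; done
```

```text
t: 15.35
position: [0.5209, 0.2965, 0.0746]
tcp_rot: [0.703, 0.081, 0.702, -0.08]
wrist_force: [-12.5, -7.2, 33.5]
gripper_width: -0.0001
top [257.43 257.62 257.69 257.61 257.55 257.43 257.49 257.53 257.55 257.58
 257.65 257.85]
side [257.93 257.87 257.83 257.81 257.75 257.71 257.76 257.73 257.63 257.57
 257.5  257.49]
shift [-11.4  -0.1   0.6] turn None F [-12.5  -6.2  31.8] t 15.75 q [ 0.46  0.59  1.53 -0.    1.02 -0.89]
t: 15.92
position: [0.5208, 0.2965, 0.0747]
tcp_rot: [0.703, 0.081, 0.702, -0.08]
wrist_force: [-8.4, -4.6, 24.4]
gripper_width: 0.0004
t: 16.08
position: [0.5207, 0.2964, 0.0755]
tcp_rot: [0.703, 0.081, 0.702, -0.08]
wrist_force: [0.6, 0.0, 5.1]
gripper_width: 0.0001
t: 16.25
position: [0.5206, 0.2964, 0.0771]
tcp_rot: [0.703, 0.08, 0.702, -0.08]
wrist_force: [1.7, 0.1, 3.2]
gripper_width: 0.0001
t: 16.42
position: [0.5205, 0.2963, 0.079]
tcp_rot: [0.703, 0.08, 0.702, -0.08]
wrist_force: [1.0, -0.4, 3.2]
gripper_width: 0.0
```

View pics/o12l.png

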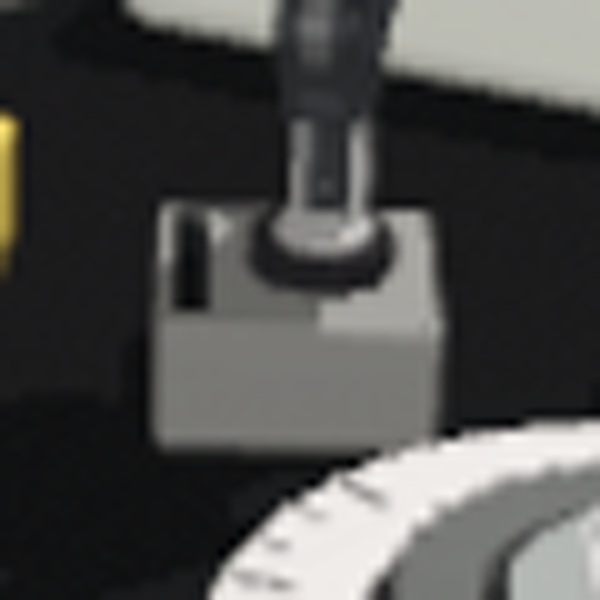

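The spring signature is clear: stiff stop at TCP z ≈ 75 mm, then 5 → 3 N as the button follows the fingers up. It was pressed fully. Lifting away so it comes up, then a last check.

```bash
python3 -m pendant '[[[-5,0,0],0],[[-12,0,0],0],[[-30,0,0],0],[[-60,0,0],0],[[-95,0,0],0],[[-130,0,0],0],[[-150,0,0],0],[[-150,0,0],0],[[-150,0,0],0]]' -1; python3 meas.py 13
```

```text
t: 17.17
position: [0.5204, 0.2964, 0.2299]
tcp_rot: [0.703, 0.081, 0.702, -0.08]
wrist_force: [-0.3, 0.8, -1.1]
gripper_width: 0.0001
top [257.43 257.6  257.7  257.67 257.57 257.4  257.44 257.49 257.52 257.58
 257.67 257.91]
side [257.94 257.87 257.82 257.81 257.75 257.71 257.76 257.73 257.62 257.57
 257.5  257.48]
shift [142.2   0.4   1.2] turn None F [-0.3 -0.   0.6] t 17.5667 q [ 0.46  0.42  1.4   0.    1.32 -0.89]
```

View pics/o13l.png

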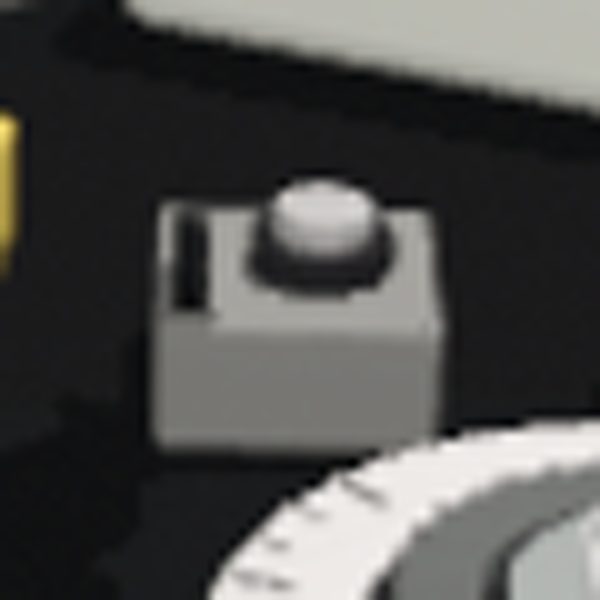

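View pics/top13.png

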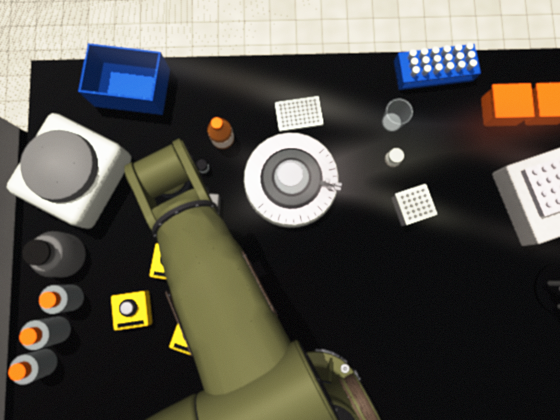

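The button is up again at side crop (325,215), the lever is aligned with the mark at top px (333,185), and the dish and other items are where they were. The robot is clear, so I'm handing in.

```bash
python3 -c "
from workcell import r
print(r.close_job())"
```

```text
the job is handed in; nothing more can be done
None
```

The ring is set to the mark and the lamp button was then pressed fully down and came back up. The job is handed in at about 17.6 s.

- **Ring:** I pushed the lever post with closed fingers through about 84° counter-clockwise, then nudged it once by 1 mm. In the last check the two cameras disagreed slightly: the top view read the pointer about 0.35° short of the mark, the side view about 0.25° past it. I took this as aligned within measurement error. The ring did not move during the button press.
- **Lamp:** I pressed the button on the grey box, not the pink or yellow ones. It hit its stop, then followed the fingers back up with 5 to 3 N of spring force. The last side picture shows it up.
- **Press force:** I pressed harder than needed. The button top was about 9 mm higher than I had estimated, so the vertical force reached about 67 N (total about 74 N) at the fingertips. That stayed under the 120 N wrist limit.
- **Everything else:** The dish, the set mark and the other bench items looked unmoved in the last pictures, though the arm hid the pink box and parts of two yellow ones in the top view. The gripper was well clear and touching nothing.

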